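# Shift the gearbox model into the large-cog slot

### The job

Shift the gearbox model: with the fingertips, push its ball-knobbed lever through the H-shaped gate, out of the slot it is in and fully home into the slot that has the large cog beside it, and leave it there. Push gently, do not squeeze or force the lever, and leave the bottles and other things around it where they stand.

Things in the scene. Friction and masses are not known exactly. Their poses are not given: they have to be found in the camera images.
- gearbox: Gearbox teaching model, fixed to the table: plywood base 270 x 250 x 15 mm, open-sided plywood case showing gear wheels, aluminium top plate from x -100 to +150 and y -115 to +115 mm, upper face 100 mm above the table. Origin: on the table below the middle of the gate. Its x points away from the robot along the slots, its y to the left; turned by up to 30 degrees. A small hand wheel on its right reaches y -155 mm at x 100 mm.
- gate (a point): Middle of the H-shaped gate in the upper face of the gearbox's top plate, 100 mm above the table. The opening is 63 mm (gearbox x) by 57 mm (y): two lanes along x, joined only by the crossbar (neutral) at x = 0. Two round-ended tongues 26 mm wide, tips at x = +-9 mm, part the lanes. A flat toothed cog lies beside each of the four slot ends, at x = +-52, y = +-86 mm.
- lever: Upright lever: steel rod of 10 mm diameter through the gate, topped by a black ball knob of 34 mm diameter. Origin: its pivot, on the gearbox's z axis, 30 mm above the table; its z runs up along the rod to the knob's centre, 150 mm away.
- knob (a point): Centre of the knob. Upright it is 180 mm above the table; at the end of a slot at gearbox x = +-50, y = +-44 mm and 164 mm high. In the gearbox frame it is at x = 150 sin(along), y = 150 cos(along) sin(cross), z = 30 + 150 cos(along) cos(cross) mm.
- along (a joint): Lever's swing along the slots, rad: 0 in neutral, +0.34 at the end stop of a far slot (gearbox +x), -0.34 at that of a near slot. Stays where left; about 2 N at the knob moves it. Off neutral the tongues keep it in its lane; in the crossbar the rod passes between their tips when within about 0.05 rad of 0. Starts in the near left slot, -0.34 to -0.2.
- cross (a joint): Lever's swing across, along the crossbar, rad: +0.318 (stop) in the left lane (gearbox +y), -0.318 (stop) in the right lane. Stays where it is left; about 2 N at the knob moves it. It starts in the left lane.
- big_cog: The large cog: flat brass toothed wheel, 46 mm diameter, 4 mm thick, fixed on the top plate beside the slot to be selected; the other three cogs look alike but have 26 mm diameter. It may be at the far left, far right or near right slot, at gearbox x = +-52, y = +-86 mm (z = 100 mm, its underside).
- glue_bottle: white glue bottle, 58 mm diameter, 165 mm tall, standing about 210 mm to the gearbox's left (+y side). Origin: centre of its underside. Leave alone; loose.
- foam_can: bare metal spray can, 52 mm diameter, 185 mm tall, standing about 225 mm to the gearbox's right (-y side). Origin: centre of its underside. Leave alone; loose.
- vial: amber glass vial with black cap, 30 mm diameter, 50 mm tall, standing on the far part of the gearbox's top plate. Origin: centre of its underside. Leave alone; loose.
- spoon: spoon (wooden handle, metal bowl) lying across in front of the gearbox, on its robot side, less than 40 mm tall. Leave alone; loose.
- bowl: white ceramic bowl, 120 mm diameter, 45 mm tall, on the table at the robot's right. Origin: centre of its underside. Leave alone; loose.
- tub: white plastic tub, 124 mm diameter, 115 mm tall, on the table at the robot's left. Origin: centre of its underside. Leave alone; loose.

How it is judged:
By the outcome, as a careful person would: the job done as asked, in the order asked, and still so for the second after the job is handed in, with the robot touching nothing.
It also fails if it takes over 51 s, if anything falls off the work surface, if the arm or the gripper's body presses on something with over 40 N, if the wrist force passes 120 N, or if a joint passes its speed limit or range.

### The arm

A 6-joint arm with a two-finger parallel gripper is mounted at the origin on the work surface. World frame = base frame: x ahead of the robot, y to its left, z up, the work surface at z = 0. Lengths are in m, angles in rad, forces in N, time in s.
With the tool pointing down it reaches from about 0.225 to 0.725 m from the base axis. Payload 3.1 kg.
Tool frame: the origin (TCP) lies on the centre line of the jaws, within the pads' length; the fingertips stand 19 mm ahead of it and the grasp point (between the pads) is the TCP; z points along the fingers, y is the direction in which the jaws open and shut (so a half turn about z gives the same grasp; the last joint's range is limited). The gripper opens to 85 mm and grips with 20 to 120 N. Pads are 22 mm wide; open, the fingers measure 114 mm over their backs; the gripper's body (76 mm by 85 mm) begins 54 mm behind the grasp point. The pads swing forward as they close: fully open they stand 13 mm farther back than shut.
Start: joints at [1.026, 0.048, 0.099, 1.622, 0, 1.443], TCP at [0.213, 0.48, 0.25] pointing down, gripper open.
Joint ranges: [-2.91, 2.91], [-0.99, 1.94], [-1.21, 1.42], [-2.12, 2.29], [-1.49, 1.47], [-3.14, 3.14]. Speed limits (rad/s): [2.79, 2.79, 3.14, 3.14, 3.14, 3.14].

### API

Orientations are given as [roll, pitch, yaw] about the fixed x, y, z axes, in that order (R = Rz(yaw) Ry(pitch) Rx(roll)).
In Python, from station import bot gives the robot as it stands.
- The arm moves only by the tool servo_tool, never from a script. Its argument "rows" is a list of rows, each a list of 4 numbers: the shift along the tool's x, y, z in m, then the turn about the tool's z in degrees. In form: [[dx, dy, dz, turn], ...]. A call has exactly 8 rows; each row shifts and turns the commanded pose from where the row before left it, along the tool's axes as they then stand; what a row does not reach is not made up. A row lasts 1/8 s, in which the tool goes at most 62.5 mm and 10.7 degrees, less where a joint would pass 70% of its speed; a pose out of reach is approached as far as the arm can. A call with a gripper value outside its range is refused whole. "claw" is the finger opening in m, from 0 to 0.0854, set as the call begins (left out, the last holds). The fingers move at their own pace and stop on an object; "grip_force" is the grip in N (left out, the last holds). Time passes only in rows, so rows that do not move let the fingers close, or fill a call up. It gives the time, the measured TCP pose, the force and the opening at its end, in the units of the state.
- bot.sense(): the state, without advancing time (a new reading comes with each control period).
- bot.snapshot(name): name is "scene" or "top" or "wrist"; returns (picture, depth): 420x560x3 uint8, red, green, blue; 420x560 float32, m along the optical axis (not along the pixel's ray), 0 where there is no reading.
- bot.camera_model(name): a dict with "camera_matrix" (3x3 intrinsics, pixels), "k1" (the pictures are not rectified: a ray, as slopes to the right and down, at radius r is drawn at 1 + k1 r^2 times it, then the intrinsics apply), "cam_to_world" (4x4, takes a point from camera to world coordinates). Camera axes: x right, y down, z forward; pixel columns grow to the right and rows downward; lengths in m; the calibration is good to about 2 mm. A picture is of the moment at which its call begins: read the wrist's pose just before it. camera_model takes no time and is no camera call; for the wrist camera it gives the pose at the moment of the call.
- bot.job_done(): hands the job in, once; it reports no verdict.
Trained networks look in the newest picture that a camera, given by its name, has taken for a name from the list of things; names that differ only in an ending like _2 or _b are one class to them, and where a whole thing is asked for, a point or a joint stands for the part that bears it (a point fixed in the world has none). Each returns a list of dicts, best first, with "conf" (0 to 1); they miss things now and then, are a little off and sometimes report something else, mostly with a low value. They report only what shows in the picture. A call takes as long as a camera call.
- bot.recognise(camera, thing): "bbox" ([left, top, width, height] in pixels, round what is visible of it).
- bot.masks_of(camera, thing): "mask" (420x560 bool, what is visible of it) and "bbox" ([left, top, width, height] in pixels, round what is visible of it).
The state is a dict: "t": time; "joint_positions": joint angles; "dq": joint speeds; "joint_efforts": joint torques, N m; "eef_pos": TCP position; "ee_rot": TCP orientation; "ft_force": force on the tool from outside, world axes, zero at the start; "torque": the same for the moment, N m; "opening": finger opening in m.
Only numpy, scipy, OpenCV 4.12 (cv2) and the standard library are available. Lean on these libraries where they do the work, as an engineer would, in place of code of your own. Each camera call takes 0.05 s, during which the arm holds its last target.

## Working session

There is one attempt and no reset: what is moved stays moved. The work goes in short steps, Python scripts to look and compute and a tool call to move; the robot and the scene stay as the last step left them, time stands still between calls to the robot, and variables do not carry over. Pictures are saved under pics/ and viewed, and the job is handed in when it is done.

Besides the shell and the picture viewer there is one more tool, called after ">>>" by a JSON object that holds its "method" and its "body". servo_tool: Moves the arm, as the interface text tells. Its arguments: {"type":"object","properties":{"rows":{"type":"array","items":{"type":"array","items":{"type":"number"}}},"claw":{"type":"number"},"grip_force":{"type":"number"}},"required":["rows"]}

```bash
mkdir -p pics; ls
python3 - <<'E'
from station import bot
import cv2,numpy as np
s=bot.sense();print(s)
for n in ["scene","top","wrist"]:
    p,d=bot.snapshot(n);cv2.imwrite(f"pics/{n}0.png",p[:,:,::-1]);np.save(f"pics/{n}0.npy",d);print(n,bot.camera_model(n))
E
```

```text
pics
{'t': 0.0, 'joint_positions': array([1.02618959e+00, 4.87485014e-02, 9.75964202e-02, 1.62197121e+00,
       1.21639215e-05, 1.44298689e+00]), 'dq': array([ 1.95738741e-04,  3.26649254e-06, -1.53587508e-03, -6.27455022e-04,
        2.89075115e-04, -7.82884276e-04]), 'joint_efforts': array([-3.59387877e-04, -3.38789034e+01,  3.20012462e+01,  2.03806465e-02,
       -1.99467522e-04,  7.55904033e-07]), 'eef_pos': array([0.21226146, 0.47957185, 0.24911754]), 'ee_rot': array([-3.13928622e+00, -3.08663768e-04,  2.72479498e+00]), 'ft_force': array([-0.60836293, -1.02046151, -0.13820538]), 'torque': array([-0.00745284, -0.04834209,  0.05169547]), 'opening': 0.08595461223148963}
scene {'camera_matrix': array([[465.35446828,   0.        , 285.21158817],
       [  0.        , 465.35446828, 212.41937079],
       [  0.        ,   0.        ,   1.        ]]), 'k1': 0.052199224801368245, 'cam_to_world': array([[ 0.32161918,  0.72339902, -0.61094596,  1.294418  ],
       [ 0.94686806, -0.24667412,  0.20638015, -0.25207512],
       [-0.00140936, -0.64486102, -0.76429855,  1.0815787 ],
       [ 0. 
[... 287 characters left out ...]
6294, -0.99486761,  0.10097853,  0.36529296],
       [-0.99996016,  0.00580808, -0.0067778 , -0.01461426],
       [ 0.00615652, -0.10101831, -0.99486552,  1.61228666],
       [ 0.        ,  0.        ,  0.        ,  1.        ]])}
wrist {'camera_matrix': array([[329.40077257,   0.        , 280.84625318],
       [  0.        , 329.40077257, 209.29666286],
       [  0.        ,   0.        ,   1.        ]]), 'k1': -0.038617930511385144, 'cam_to_world': array([[ 0.40409699,  0.8789221 ,  0.25338026,  0.14795255],
       [ 0.91471298, -0.38755428, -0.11446327,  0.50811753],
       [-0.00240569,  0.27802448, -0.96057098,  0.37190683],
       [ 0.        ,  0.        ,  0.        ,  1.        ]])}
```

View pics/scene0.png

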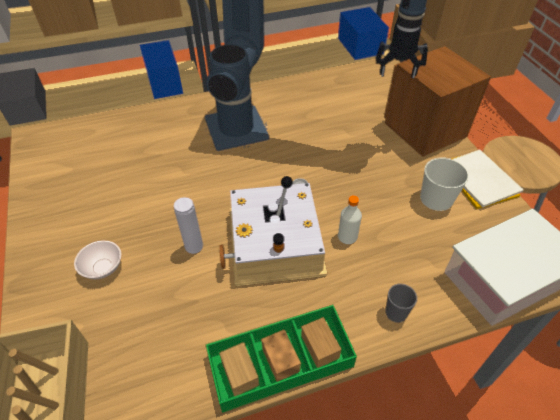

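View pics/top0.png

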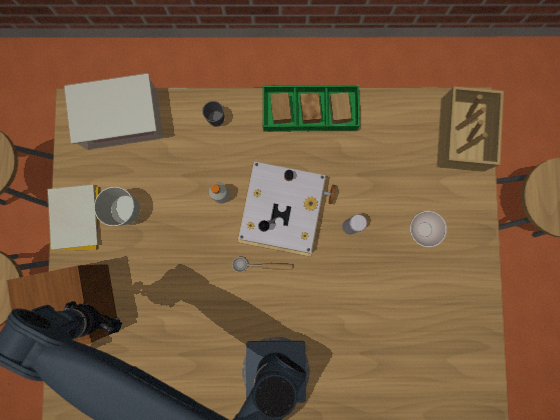

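View pics/wrist0.png

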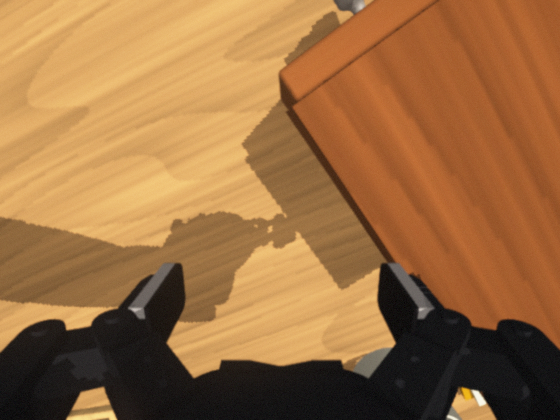

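The scene and top views show the lever in the near left slot (top picture: knob ~(264,226)) and the large cog at the far right (~(310,203)). The vial is at the far edge and the spoon is in front. Next I'll find the gearbox pose.

```bash
cat > h.py <<'E'
import numpy as np,cv2
def ray(cm,u,v):
    K=cm['camera_matrix'];k=cm['k1']
    d=np.array([(u-K[0,2])/K[0,0],(v-K[1,2])/K[1,1]]);s=d.copy()
    for _ in range(20): s=d/(1+k*(s@s))
    return np.array([s[0],s[1],1.])
def onplane(cm,u,v,z):
    T=cm['cam_to_world'];r=T[:3,:3]@ray(cm,u,v);o=T[:3,3]
    return o+r*(z-o[2])/r[2]
def proj(cm,P):
    T=cm['cam_to_world'];p=T[:3,:3].T@(np.asarray(P,float)-T[:3,3]);s=p[:2]/p[2]
    s=s*(1+cm['k1']*(s@s));K=cm['camera_matrix'];return np.array([K[0,0]*s[0]+K[0,2],K[1,1]*s[1]+K[1,2]])
E
python3 - <<'E'
import cv2
a=cv2.imread('pics/top0.png')[150:270,225:345];b=cv2.imread('pics/scene0.png')[165:290,210:340]
cv2.imwrite('pics/tc.png',cv2.resize(a,None,fx=5,fy=5,interpolation=cv2.INTER_CUBIC))
cv2.imwrite('pics/sc.png',cv2.resize(b,None,fx=4.7,fy=4.7,interpolation=cv2.INTER_CUBIC))
E
```

```text
(no output)
```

View pics/tc.png

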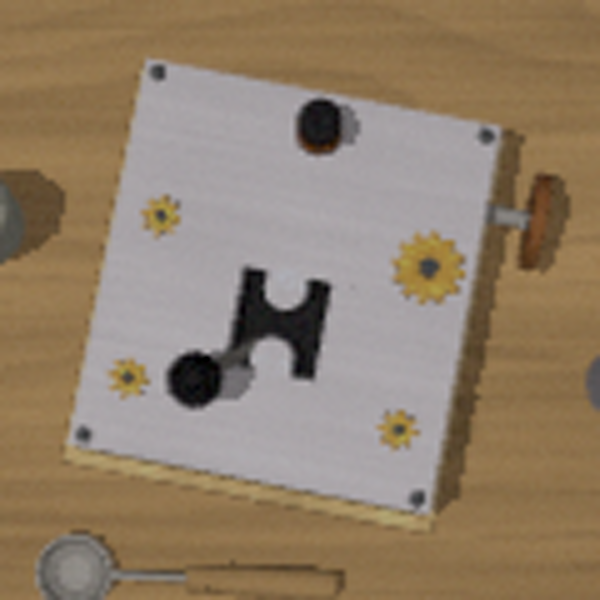

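View pics/sc.png

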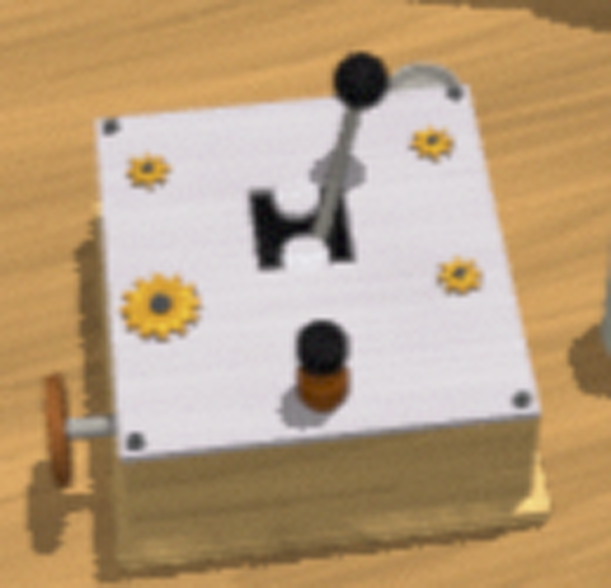

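Run:
```python
from station import bot
from h import *
from scipy.optimize import least_squares
ct=bot.camera_model('top');cs=bot.camera_model('scene')
ft=lambda x,y:(225+(x+.5)/5-.5,150+(y+.5)/5-.5)
fs=lambda x,y:(210+(x+.5)/4.7-.5,165+(y+.5)/4.7-.5)
G=dict(fl=(.052,.086),fr=(.052,-.086),nl=(-.052,.086),nr=(-.052,-.086))
T=dict(fl=(161,215),fr=(429,267),nl=(128,378),nr=(398,429))
S=dict(fl=(460,275),fr=(161,305),nl=(432,143),nr=(148,170))
def pose(q,p):
    c,s=np.cos(q[2]),np.sin(q[2]);return [q[0]+c*p[0]-s*p[1],q[1]+s*p[0]+c*p[1],p[2]]
def kn(q):return pose(q,(.15*np.sin(q[3]),.15*np.cos(q[3])*np.sin(.318),.03+.15*np.cos(q[3])*np.cos(.318)))
def res(q,sets):
    r=[]
    for n,cm,f,D,k in sets:
        for g in G: r+=list(proj(cm,pose(q,(*G[g],.104)))-f(*D[g]))
        r+=list(proj(cm,kn(q))-f(*k))
    return np.array(r)
A=[('t',ct,ft,T,(194,379))];B=[('s',cs,fs,S,(360,80))]
for X in (A,B,A+B):
    o=least_squares(res,[.4,0,0,-.3],args=(X,));print(o.x,np.degrees(o.x[2]),kn(o.x));print(np.round(o.fun,1))
q=o.x
s=bot.sense()
vi=onplane(ct,*ft(320,120),.15);print('vial',vi)
for l,(a,cx) in dict(c0=(q[3],.318),n_l=(0,.318),n_r=(0,-.318),end=(.34,-.318)).items():
    print(l,np.round(pose(q,(.15*np.sin(a),.15*np.cos(a)*np.sin(cx),.03+.15*np.cos(a)*np.cos(cx))),4))
for n in('glue_bottle','foam_can','vial','tub'):
  m=bot.recognise('top',n)[:1]
  print(n,m)
```

```text
[ 0.50088125 -0.0148225  -0.19510957 -0.33218961] -11.178954752893553 [np.float64(0.46148794161509715), np.float64(0.03815615284274824), np.float64(0.16469012722686888)]
[-0.   0.1  0.1 -0.1  0.2 -0.1  0.2  0.1 -0.5 -0. ]
[ 0.50035688 -0.01787014 -0.19649963 -0.36675574] -11.25859957217749 [np.float64(0.45615136812018486), np.float64(0.03556989457517937), np.float64(0.16300389276891783)]
[-0.1  0.  -0.2  0.3 -0.  -0.2 -0.2  0.1  0.5 -0.3]
[ 0.50046115 -0.01657064 -0.19513854 -0.33990814] -11.180614585256958 [np.float64(0.45997395869906976), np.float64(0.03650397737671043), np.float64(0.16432748107950057)]
[ 0.5  0.3  0.7  0.1  0.7  0.   0.8  0.2  0.1  0.5  0.4 -0.1  0.3  0.2
  0.4 -0.3  0.3  0.   1.3  0.3]
vial [ 0.6209422  -0.04032694  0.15      ]
c0 [0.46   0.0365 0.1643]
n_l [0.5096 0.0294 0.1725]
n_r [ 0.4914 -0.0626  0.1725]
end [ 0.541  -0.0696  0.1643]
glue_bottle [{'bbox': [210.1, 182.1, 20.8, 23.8], 'conf': 0.67}]
foam_can [{'bbox': [343.5, 215.2, 21.8, 18.2], 'conf': 0.6}]
vial [{'bbox': [283.2, 169.1, 9.2, 13.3], 'conf': 0.39}]
tub [{'bbox': [342.2, 215.1, 23.3, 20.9], 'conf': 0.59}]
```

>>> {"method": "servo_tool", "body": {"rows": [[0,0,0,-6.3],[0,0,0,-6.3],[-0.034,-0.048,0,0],[-0.034,-0.048,0,0],[-0.034,-0.048,0,0],[-0.034,-0.048,0,0],[-0.034,-0.048,0,0],[-0.034,-0.048,0,0]], "claw": 0, "grip_force": 20}}

```text
t: 1.35
eef_pos: [0.3568, 0.156, 0.2505]
ee_rot: [3.141, 0.001, 2.945]
ft_force: [1.0, -0.4, -0.2]
opening: 0.0
```

>>> {"method": "servo_tool", "body": {"rows": [[-0.0173,-0.0244,0,0],[-0.0173,-0.0244,0,0],[-0.0173,-0.0244,0,0],[-0.0173,-0.0244,0,0],[0,0,0,0],[0,0,0.026,0],[0,0,0.026,0],[0,0,0.026,0]]}}

```text
t: 2.35
eef_pos: [0.4047, 0.0493, 0.1717]
ee_rot: [3.141, 0.0, 2.946]
ft_force: [0.1, 0.1, 0.1]
opening: -0.0002
```

```bash
cat > look.py <<'E'
import sys,cv2,numpy as np
from station import bot
from h import *
tag=sys.argv[1]
O=np.array([.50046,-.01657]);a=-.19514;c,s_=np.cos(a),np.sin(a);R=np.array([[c,-s_],[s_,c]])
s=bot.sense();g=R.T@(s['eef_pos'][:2]-O)
print('t',s['t'],'tcp gearbox',np.round(g,4),'z',round(s['eef_pos'][2],4),'F gb',np.round(R.T@s['ft_force'][:2],1),round(s['ft_force'][2],1),'op',s['opening'])
ims=[]
for n,(x,y,w,h) in dict(top=(225,150,120,120),scene=(200,145,140,140)).items():
    p,d=bot.snapshot(n);ims.append(cv2.resize(np.ascontiguousarray(p[y:y+h,x:x+w,::-1]),(400,400),interpolation=cv2.INTER_CUBIC))
cv2.imwrite(f'pics/{tag}.png',np.hstack(ims))
E
python3 look.py a1
```

```text
t 2.35 tcp gearbox [-0.1067  0.046 ] z 0.1717 F gb [0.  0.1] 0.1 op -0.00023323128293793461
```

View pics/a1.png

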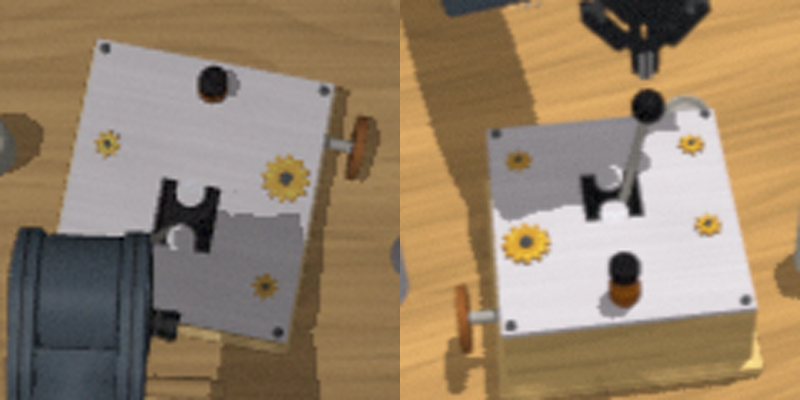

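The fingers are lined up behind the knob (scene crop: fingertips ~(648,70), knob ~(648,105)). I'll start the push.

>>> {"method": "servo_tool", "body": {"rows": [[-0.01,-0.002,0,0],[-0.01,0,0,0],[-0.006,0,0,0],[-0.006,0,0,0],[-0.006,0,0,0],[-0.006,0,0,0],[-0.006,0,0,0],[0,0,0,0]]}}

```text
t: 3.45
eef_pos: [0.4542, 0.0366, 0.1721]
ee_rot: [-3.142, 0.0, 2.945]
ft_force: [-1.1, -0.0, -0.2]
opening: 0.0001
```

```bash
python3 look.py a2
```

```text
t 3.45 tcp gearbox [-0.0557  0.0432] z 0.1721 F gb [-1.  -0.3] -0.2 op 9.791191792847404e-05
```

View pics/a2.png

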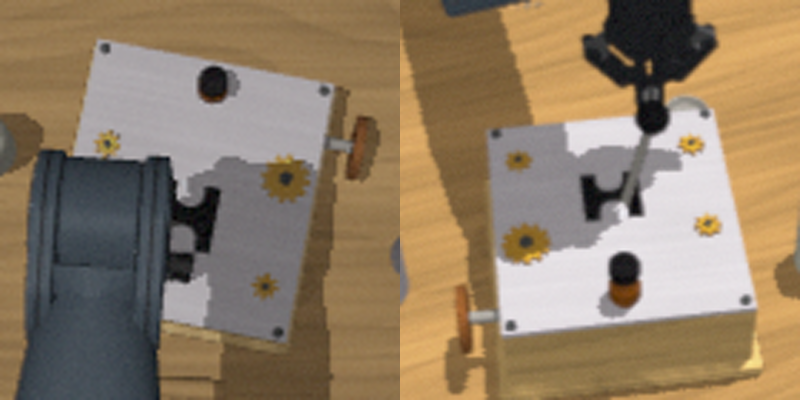

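```bash
cat > kn.py <<'E'
import sys
from station import bot
from h import *
from scipy.optimize import least_squares
# crop coords in right panel (x incl. 400)
x,y=map(float,sys.argv[1:3]);k=400/140
px=np.array([200+(x-400+.5)/k-.5,145+(y+.5)/k-.5])
cm=bot.camera_model('scene')
O=np.array([.50036,-.01787]);a=-.1965;c,s=np.cos(a),np.sin(a)
def f(q):
    p=(.15*np.sin(q[0]),.15*np.cos(q[0])*np.sin(q[1]),.03+.15*np.cos(q[0])*np.cos(q[1]))
    return proj(cm,[O[0]+c*p[0]-s*p[1],O[1]+s*p[0]+c*p[1],p[2]])-px
o=least_squares(f,[-.1,float(sys.argv[3])]);print('along,cross',o.x,'knob x,y',150*np.sin(o.x[0]),150*np.cos(o.x[0])*np.sin(o.x[1]))
E
python3 kn.py 653 117 .3; python3 kn.py 648 105 .3
```

```text
along,cross [-0.20821972  0.31085005] knob x,y -31.007759503717672 44.88921819475117
along,cross [-0.36205673  0.31222486] knob x,y -53.129756664817364 43.08937732295916
```

>>> {"method": "servo_tool", "body": {"rows": [[-0.005,0,0,0],[-0.005,0,0,0],[-0.005,0,0,0],[-0.005,0,0,0],[-0.004,0,0,0],[-0.003,0,0,0],[-0.001,0,0,0],[0,0,0,0]]}}

```text
t: 4.55
eef_pos: [0.4812, 0.0312, 0.1723]
ee_rot: [-3.142, 0.0, 2.945]
ft_force: [-1.9, 0.8, 0.8]
opening: 0.0003
```

```bash
python3 look.py a3
```

```text
t 4.55 tcp gearbox [-0.0281  0.0431] z 0.1723 F gb [-2.1  0.4] 0.8 op 0.00027919559546155093
```

View pics/a3.png

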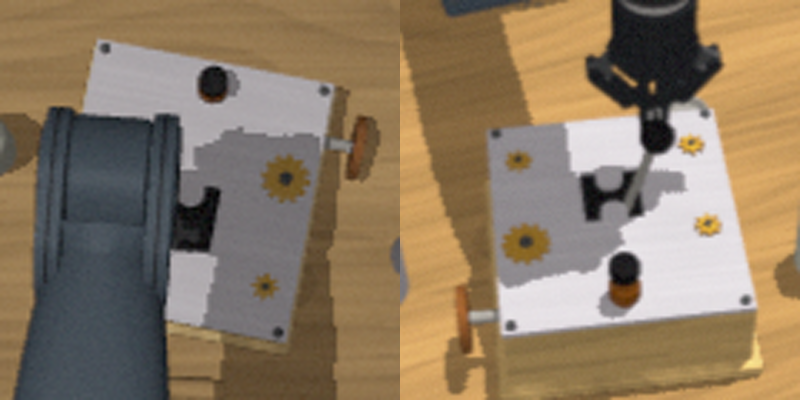

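```bash
python3 kn.py 657 134.5 .3
```

```text
along,cross [-0.03569822  0.30587411] knob x,y -5.353595558937233 45.1402461768358
```

>>> {"method": "servo_tool", "body": {"rows": [[-0.002,0,0,0],[0,0,0,0],[0.015,0,0,0],[0.015,0,0,0],[0,0.026,0,0],[0,0.026,0,0],[-0.028,0,0,0],[-0.028,0,0,0]]}}

```text
t: 5.65
eef_pos: [0.5202, 0.077, 0.1725]
ee_rot: [-3.141, 0.002, 2.946]
ft_force: [1.7, 0.7, 0.9]
opening: -0.0002
```

```bash
python3 look.py a4
```

```text
t 5.65 tcp gearbox [0.0012 0.0956] z 0.1725 F gb [1.5 1. ] 0.9 op -0.00015166036661843816
```

View pics/a4.png

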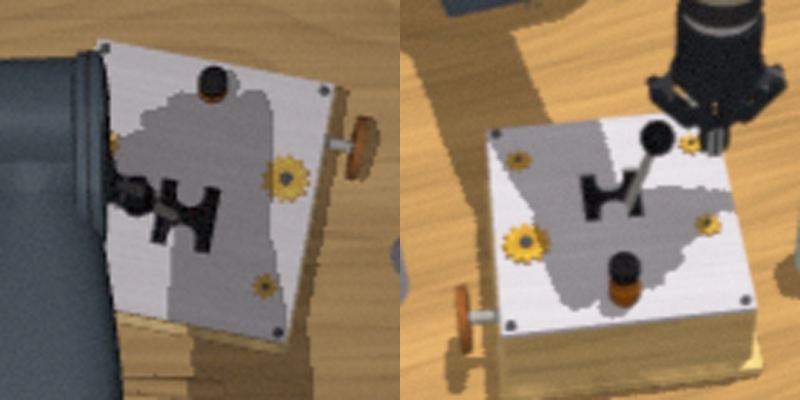

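```bash
python3 kn.py 657 137.5 .3
cat > kt.py <<'E'
import sys
from station import bot
from h import *
x,y=map(float,sys.argv[1:3]);k=400/120
cm=bot.camera_model('top');p=onplane(cm,225+(x+.5)/k-.5,150+(y+.5)/k-.5,float(sys.argv[3]))
O=np.array([.50088,-.01482]);a=-.1951;c,s=np.cos(a),np.sin(a);print(np.array([[c,s],[-s,c]])@(p[:2]-O))
E
python3 kt.py 139 195 .1725
python3 - <<'E'
import cv2
a=cv2.imread('pics/a4.png')[150:270,100:240];cv2.imwrite('pics/a4c.png',cv2.resize(a,None,fx=5,fy=5))
E
```

```text
along,cross [-0.00911421  0.30183446] knob x,y -1.367112572709285 44.588983850990225
[0.0032558  0.04379876]
```

View pics/a4c.png

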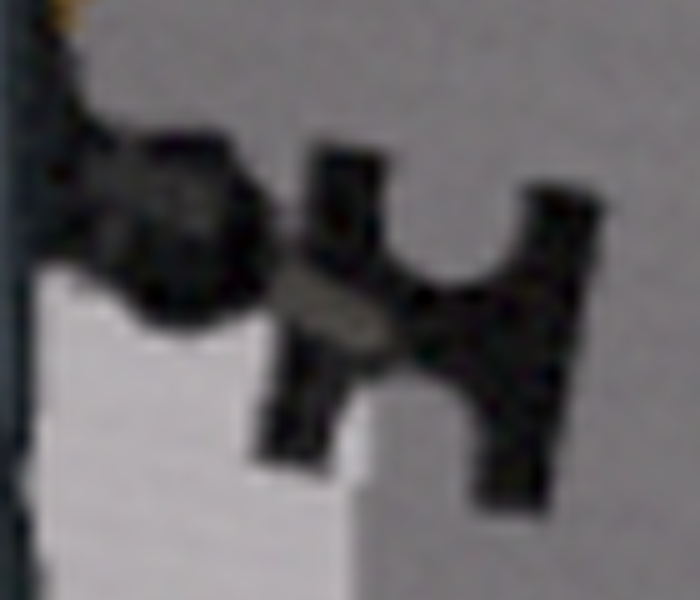

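>>> {"method": "servo_tool", "body": {"rows": [[0.001,-0.01,0,0],[0,-0.006,0,0],[0,-0.006,0,0],[0,-0.006,0,0],[0,-0.006,0,0],[0,-0.006,0,0],[0,-0.006,0,0],[0,-0.003,0,0]]}}

```text
t: 6.75
eef_pos: [0.5081, 0.0284, 0.1723]
ee_rot: [-3.141, -0.0, 2.944]
ft_force: [1.1, 2.7, 1.9]
opening: 0.0
```

```bash
python3 look.py a5
```

```text
t 6.75 tcp gearbox [-0.0012  0.0456] z 0.1723 F gb [0.6 2.9] 1.9 op 8.56695602336269e-06
```

View pics/a5.png

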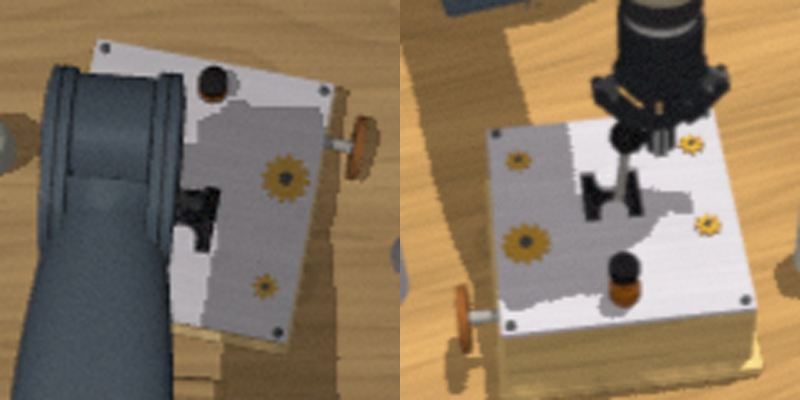

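```bash
python3 kn.py 626 137 .1
```

```text
along,cross [-0.00211972  0.10411453] knob x,y -0.31795743563438694 15.588944631631438
```

>>> {"method": "servo_tool", "body": {"rows": [[0,-0.006,0,0],[0,-0.006,0,0],[0,-0.006,0,0],[0,-0.006,0,0],[0,-0.006,0,0],[0,-0.006,0,0],[0,-0.006,0,0],[0,-0.006,0,0]]}}

```text
t: 7.85
eef_pos: [0.4985, -0.0185, 0.1718]
ee_rot: [3.142, -0.001, 2.945]
ft_force: [0.3, 1.7, -1.3]
opening: 0.0001
```

```bash
python3 look.py a6
```

```text
t 7.85 tcp gearbox [-0.0016 -0.0023] z 0.1718 F gb [-0.1  1.8] -1.3 op 7.238555350901178e-05
```

View pics/a6.png

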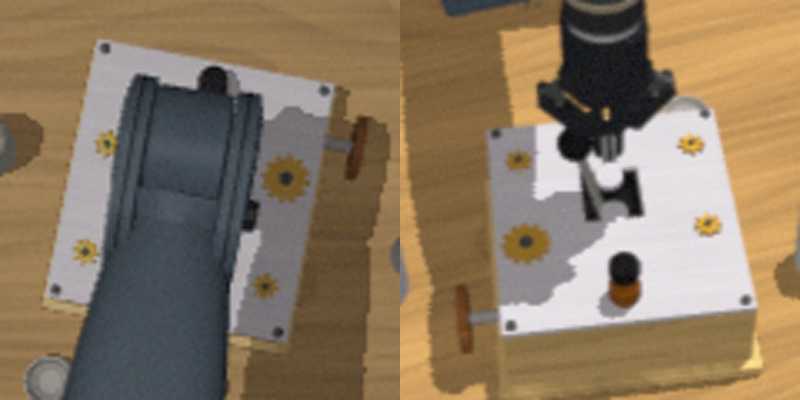

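>>> {"method": "servo_tool", "body": {"rows": [[0,-0.004,0,0],[0,-0.004,0,0],[0,-0.002,0,0],[0,-0.002,0,0],[0,-0.001,0,0],[0,-0.001,0,0],[0,0,0,0],[0,0,0,0]]}}

```text
t: 8.95
eef_pos: [0.4961, -0.032, 0.1724]
ee_rot: [-3.141, 0.0, 2.945]
ft_force: [0.3, 1.1, -1.5]
opening: 0.0
```

```bash
python3 look.py a7
```

```text
t 8.95 tcp gearbox [-0.0013 -0.016 ] z 0.1724 F gb [0.1 1.1] -1.5 op 9.670021268366389e-06
```

View pics/a7.png

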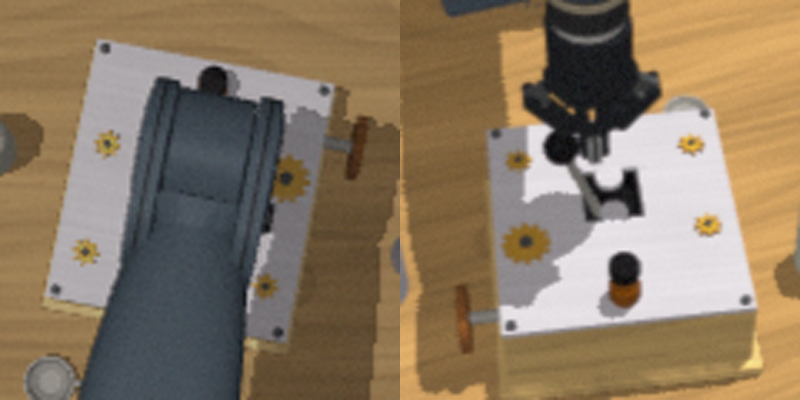

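```bash
python3 kn.py 560 146.5 -.3
```

```text
along,cross [-0.0151456  -0.30837445] knob x,y -2.2717528114628447 -45.52130417811875
```

>>> {"method": "servo_tool", "body": {"rows": [[0,-0.0005,0,0],[0,-0.0005,0,0],[0,-0.0005,0,0],[0,-0.0005,0,0],[0,0,0,0],[0,0,0,0],[0,0,0,0],[0,0,0,0]]}}

```text
t: 10.05
eef_pos: [0.4957, -0.0338, 0.1723]
ee_rot: [3.142, -0.0, 2.945]
ft_force: [0.2, 2.3, -1.8]
opening: -0.0002
```

>>> {"method": "servo_tool", "body": {"rows": [[0,0.015,0,0],[0.03,0,0,0],[0.03,0,0,0],[0,-0.022,0,0],[0,-0.02,0,0],[0,0,0,0],[0,0,0,0],[0,0,0,0]]}}

```text
t: 11.05
eef_pos: [0.4318, -0.0481, 0.1724]
ee_rot: [-3.142, 0.0, 2.946]
ft_force: [0.8, 0.6, -0.4]
opening: -0.0002
```

```bash
python3 look.py a8
```

```text
t 11.05 tcp gearbox [-0.0613 -0.0442] z 0.1724 F gb [0.6 0.7] -0.4 op -0.0001786076899494075
```

View pics/a8.png

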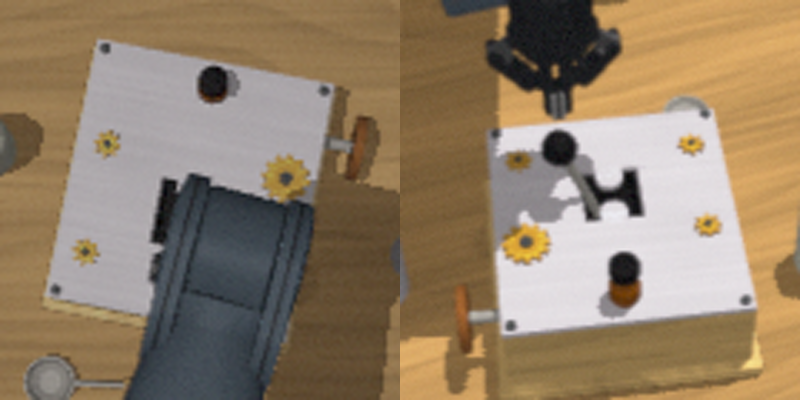

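>>> {"method": "servo_tool", "body": {"rows": [[-0.012,-0.001,0,0],[-0.012,0,0,0],[-0.006,0,0,0],[-0.005,0,0,0],[-0.005,0,0,0],[-0.005,0,0,0],[-0.005,0,0,0],[0,0,0,0]]}}

```text
t: 12.15
eef_pos: [0.4807, -0.0595, 0.1723]
ee_rot: [-3.142, 0.0, 2.945]
ft_force: [-1.2, -0.9, 0.4]
opening: -0.0001
```

```bash
python3 look.py a9
```

```text
t 12.15 tcp gearbox [-0.011  -0.0459] z 0.1723 F gb [-1.  -1.1] 0.4 op -9.651647705985552e-05
```

View pics/a9.png

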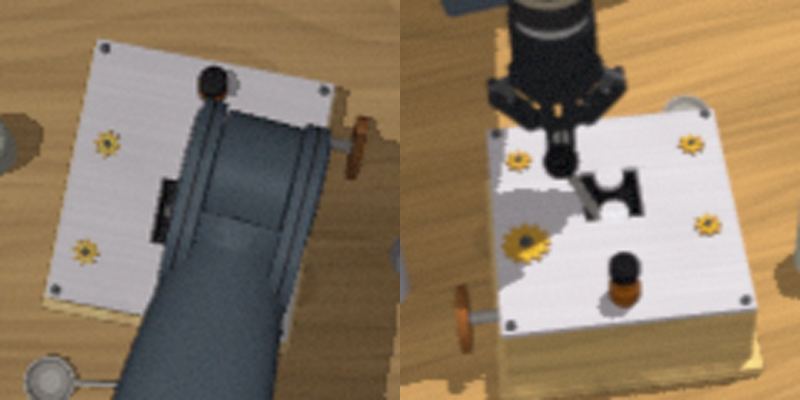

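The lever has entered the far right slot with only low force. I'll keep pushing.

>>> {"method": "servo_tool", "body": {"rows": [[-0.005,0,0,0],[-0.005,0,0,0],[-0.005,0,0,0],[-0.005,0,0,0],[-0.005,0,0,0],[-0.004,0,0,0],[-0.002,0,0,0],[0,0,0,0]]}}

```text
t: 13.25
eef_pos: [0.511, -0.0655, 0.1723]
ee_rot: [3.142, 0.0, 2.945]
ft_force: [-3.4, 0.8, -2.4]
opening: -0.0003
```

```bash
python3 look.py b1
```

```text
t 13.25 tcp gearbox [ 0.0198 -0.0459] z 0.1723 F gb [-3.4  0.1] -2.4 op -0.00027116170541824667
```

View pics/b1.png

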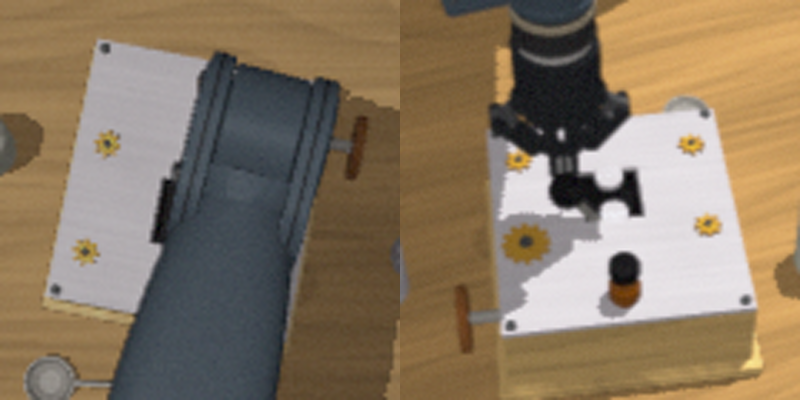

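Nearly at the end stop. I'll creep forward in small steps and watch the force for the stop.

>>> {"method": "servo_tool", "body": {"rows": [[-0.0005,0,0,0],[-0.0005,0,0,0],[-0.0005,0,0,0],[-0.0005,0,0,0],[-0.0005,0,0,0],[0,0,0,0],[0,0,0,0],[0,0,0,0]]}}

```text
t: 14.35
eef_pos: [0.5132, -0.0659, 0.1723]
ee_rot: [-3.142, -0.0, 2.945]
ft_force: [-2.2, 0.6, -1.2]
opening: -0.0
```

>>> {"method": "servo_tool", "body": {"rows": [[-0.0005,0,0,0],[-0.0005,0,0,0],[-0.0005,0,0,0],[0,0,0,0],[0,0,0,0],[0,0,0,0],[0,0,0,0],[0,0,0,0]]}}

```text
t: 15.35
eef_pos: [0.5147, -0.0662, 0.1723]
ee_rot: [-3.142, -0.0, 2.945]
ft_force: [-2.5, 0.3, -2.0]
opening: -0.0002
```

>>> {"method": "servo_tool", "body": {"rows": [[-0.0005,0,0,0],[0,0,0,0],[-0.0005,0,0,0],[0,0,0,0],[-0.0005,0,0,0],[0,0,0,0],[0,0,0,0],[0,0,0,0]]}}

```text
t: 16.35
eef_pos: [0.5158, -0.0664, 0.1721]
ee_rot: [3.141, -0.001, 2.945]
ft_force: [-4.4, 1.8, -1.4]
opening: 0.0001
```

```bash
python3 look.py b2
```

```text
t 16.35 tcp gearbox [ 0.0247 -0.0459] z 0.1721 F gb [-4.7  0.9] -1.4 op 5.4206946060816244e-05
```

View pics/b2.png

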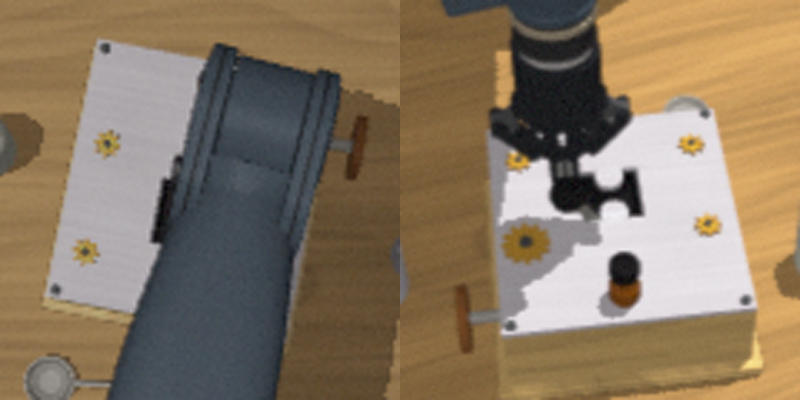

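>>> {"method": "servo_tool", "body": {"rows": [[-0.0005,0,0,0],[0,0,0,0],[-0.0005,0,0,0],[0,0,0,0],[0,0,0,0],[0,0,0,0],[0,0,0,0],[0,0,0,0]]}}

```text
t: 17.45
eef_pos: [0.5163, -0.0664, 0.1719]
ee_rot: [3.141, -0.002, 2.945]
ft_force: [-5.9, 0.9, -1.7]
opening: -0.0
```

The force rose and the tool stopped following the commands, so the lever is on its stop. I'll back off and check.

>>> {"method": "servo_tool", "body": {"rows": [[0.01,0,0,0],[0.03,0,0,0],[0.04,0,0,0],[0.05,0,0,0],[0.04,0,-0.03,0],[0,0,-0.04,0],[0,0,-0.04,0],[0,0,0,0]]}}

```text
t: 18.45
eef_pos: [0.3534, -0.0344, 0.2874]
ee_rot: [-3.14, 0.014, 2.945]
ft_force: [1.1, -0.5, 0.2]
opening: -0.0001
```

>>> {"method": "servo_tool", "body": {"rows": [[0,0.05,0,0],[0,0.05,0,0],[0,0.05,0,0],[0,0.05,0,0],[0,0.05,0,0],[0,0,0,0],[0,0,0,0],[0,0,0,0]]}}

```text
t: 19.45
eef_pos: [0.3996, 0.2107, 0.2825]
ee_rot: [3.141, 0.001, 2.943]
ft_force: [-0.1, -0.8, 0.1]
opening: -0.0001
```

```bash
python3 look.py b3
python3 - <<'E'
from station import bot
import cv2
p,d=bot.snapshot('top');cv2.imwrite('pics/b3t.png',p[:,:,::-1])
E
```

```text
t 19.45 tcp gearbox [-0.143   0.2034] z 0.2825 F gb [ 0.1 -0.8] 0.1 op -8.460076541803669e-05
```

View pics/b3.png

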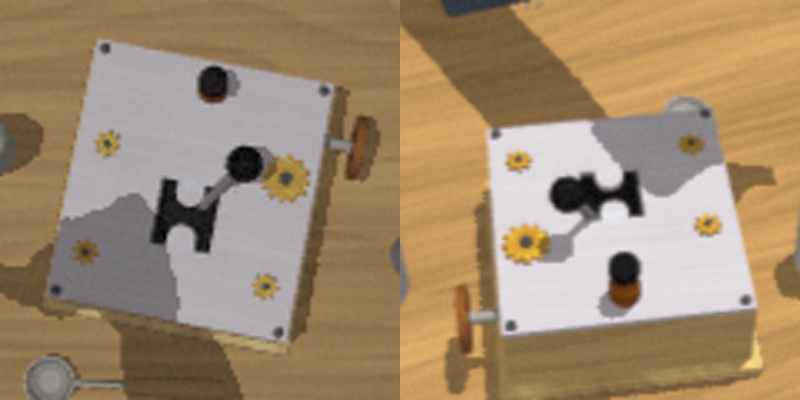

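View pics/b3t.png

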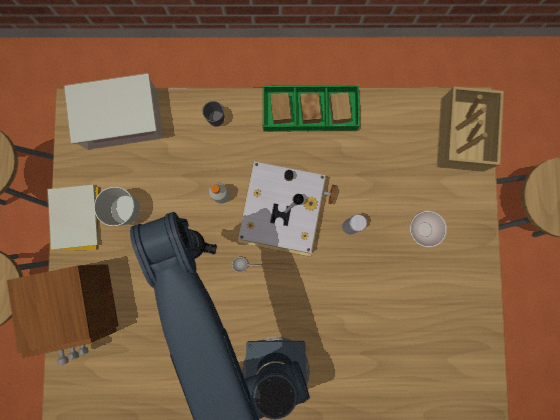

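```bash
python3 kt.py 244.5 163.5 .164; python3 kn.py 569.5 193.5 -.3
```

```text
[ 0.05021093 -0.04418779]
along,cross [ 0.33280329 -0.3003349 ] knob x,y 49.00406768359728 -41.941118386631906
```

Both cameras put the knob at gearbox (+49 to +50, -42 to -44) mm. The expected end of the slot is (+50, -44) mm, so the lever is home. Bottle, can, vial, spoon, bowl and tub haven't moved.

```bash
python3 -c "
from station import bot
print(bot.job_done())"
```

```text
the job is handed in; nothing more can be done
None
```

The lever is fully home in the far right slot, the one with the large cog beside it, and I've handed the job in. With closed fingertips I pushed the knob out of the near left slot to neutral, across the crossbar, and forward until it met the end stop.

- **Force:** readings stayed at about 6 N or less, and that peak was against the end stop. The gripper never squeezed the lever.
- **Lever position:** after the arm withdrew, the top camera put the knob at gearbox (50, -44) mm, which is the slot's end. The scene camera gave (49, -42) mm, within its roughly 2 mm calibration error.
- **Surroundings:** the bottle, can, vial, spoon, bowl and tub look unmoved in the final pictures; I judged this by eye, not by measuring.
- **Time:** the clock read about 19.5 s at hand-in, with the arm clear of everything.

No check failed.

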